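# Shut the blast gate and draw the chip basket from the bench dust inlet

## Task

The chip basket of the bench dust inlet needs emptying. Turn the wing knob counter-clockwise about a quarter turn to unlock the blast gate, slide the gate fully shut by its red pull, and then pinch the basket cassette's two orange side catches together and lift it up out of the box. Finish while still holding it by the catches, level and steady, clear above the box by a good hand's width (about 8 cm), and leave the other things on the bench where they are.

Things in the scene. Friction and masses are not known exactly. Their poses are not given: they have to be found in the camera images.
- inlet: Bench dust inlet, fixed: cream box, flared scoop on its +y side, aluminium blast-gate frame on its -y side. Origin on the bench under the centre of the box opening, y along the unit, z up. Box 180 (x) x 130 (y), flat top 80 mm high, opening 134 x 66 mm. Scoop: y 65 to 190 mm, 70 high. Gate frame: y -65 to -158 mm, 114 wide, 34 high, knob bridge at y = -110 (48 high).
- wing_knob (a joint): Turn of the black wing knob of the gate's lock pin (upright axis at inlet x = 0, y = -110 mm). 0 = locked; it grows to 1.4 rad when turned counter-clockwise seen from above. Starts at 0 to 0.15. Turning lifts the pin: up to about 0.7 rad it still holds the gate, from 0.95 rad on the gate is free. It stays where it is left; turning takes about 0.15 N m.
- wing (a point): Centre of the wing of the knob, on its axis, 68 mm above the bench. The wing is a flat upright bar 46 mm long (along this point's x, which turns with the knob), 10 mm thick (this point's y) and 28 mm high (from 54 to 82 mm above the bench).
- gate (a joint): How far the blast gate is pulled out, m. 0 = fully shut, the red pull then stands against the end of the gate frame; 0.066 = fully open. It slides along the inlet's y: moving the pull towards the box (+y of the inlet) shuts it. Starts 60 mm open, locked there by the knob's pin. Unlocked it needs about 2 N and stays where it is left.
- gate_pull (a point): Centre of the top edge of the red pull of the gate, an upright block 60 mm long (inlet x), 10 mm thick (inlet y), its top 66 mm and its lower edge 20 mm above the bench. With the gate shut this point is at inlet y = -165 mm and the end of the gate frame (34 mm high rails at |x| = 44 to 57 mm, open between them down to the plate at 26 mm) is 2 mm from the pull.
- cassette: Chip-basket cassette, loose, 0.2 to 0.5 kg: black basket 128 (x) x 62 (y) x 36 mm under a 152 x 76 x 6 mm cap with a hub 35 wide in y. Origin at the centre of its underside. Seated: origin 44 mm above the bench at inlet x = y = 0, axes parallel to the inlet's, cap on the box top. Two spring catches hook under the rim of the opening: unless both are pinched it cannot be lifted.
- catch_l: The orange catch on the cassette's +y side (origin = that of the cassette while at rest). It slides 7 mm towards the cassette's middle against a spring (3 N at first, 6.5 N when fully in) and lets go of the rim from about 4.5 mm on.
- catch_r: The same on the -y side, sliding towards +y.
- cassette_grip (a point): On the cassette's upright centre line at mid-height of the two catch pads, 57 mm above its underside (101 mm above the bench when seated). The pads stand upright on both sides of the hub, each 36 mm long (cassette x) and 34 mm high (84 to 118 mm above the bench when seated), 4 mm above the flat box top. They measure 64 mm over their outer faces (cassette y) at rest and 50 mm fully pinched.
- bowl_blank: Bystander: part-turned wooden bowl blank, 120 mm across, 48 mm high, origin at the centre of its underside.
- oil_bottle: Bystander: amber bottle of finishing oil, 64 mm across, 155 mm high, origin at the centre of its underside.
- bench_brush: Bystander: bench brush lying on the bench along its own x.
- faceplate: Bystander: steel lathe faceplate, 80 mm across, 34 mm high, origin at the centre of its underside.
There are look-alikes about, which are no part of the job. Leave any blue look-alike of the cassette alone.

How it is judged:
By the outcome, as a careful person would: the job done as asked, in the order asked, and still so for the second after the job is handed in, while the arm keeps its last pose, push and grip.
It also fails if it takes over 53 s, if anything falls off the work surface, if the arm or the gripper's body presses on something with over 40 N, if the wrist force passes 120 N, or if a joint passes its speed limit or range.

## Robot

A 7-joint arm with a two-finger parallel gripper is mounted at the origin on the work surface. World frame = base frame: x ahead of the robot, y to its left, z up, the work surface at z = 0. Lengths are in m, angles in rad, forces in N, time in s.
With the tool pointing down it reaches from about 0.425 to 0.925 m from the base axis. Payload 6.8 kg.
Tool frame: the origin (TCP) lies between the finger pads; the fingertips stand 22 mm ahead of it and the grasp point (between the pads) lies 3 mm ahead of it (tcp_to_tips is the distance from the TCP to the fingertips, in m); z points along the fingers, y is the direction in which the jaws open and shut (so a half turn about z gives the same grasp; the last joint's range is limited). The gripper opens to 88 mm and grips with 3 to 60 N. Pads are 20 mm wide; open, the fingers measure 115 mm over their backs; the gripper's body (75 mm by 178 mm) begins 61 mm behind the grasp point.
Start: joints at [-1.32, 0.477, 0.022, 1.555, -0.011, 1.109, -0.083], TCP at [0.237, 0.632, 0.245] pointing down, gripper open.
Joint ranges: [-2.96, 2.96], [-0.34, 2.1], [-1.41, 1.46], [0.24, 2.44], [-1.37, 4.51], [0.17, 1.92], [-2.96, 2.96]. Speed limits (rad/s): [2.39, 2.39, 3.14, 3.14, 3.14, 3.14, 3.14].

## Interface

Orientations are given as a rotation vector (axis times angle).
In Python, from station import * gives the robot as it stands. The module is installed in compiled form; this text tells all that it offers.
- The arm moves only by the tool send_rows, never from a script. Its argument "rows" is text: rows parted by semicolons, each of 5 numbers parted by spaces: the shift along the tool's x, y, z each as a share of 150 mm, from -1 to 1, then the turn about the tool's z as a share of pi rad, from -1 to 1, then the opening, from 0 (shut) to 1 (fully open). A call has 1 to 20 rows; each row is the pose to reach, as a shift and turn from the pose commanded when the call began, along the tool's axes at that moment, turning the shorter way round; what a row does not reach only later rows make up. A row lasts 1/10 s, in which the tool goes at most 50 mm and 8.59 degrees, less where a joint would pass 70% of its speed; a pose out of reach is approached as far as the arm can. A call with a number of a shift or a turn outside -1 to 1 is refused whole. A call with a gripper value outside its range is refused whole. The fingers move at their own pace and stop on an object; the grip force is fixed at half the most. Time passes only in rows, so rows that repeat a pose let the fingers close. It gives the time, the measured TCP pose, the force and the opening at its end, in the units of the state.
- get_obs(): the state, without advancing time (a new reading comes with each control period).
- snapshot(name): name is "side" or "top"; returns a dict with "pixels" (420x560x3 uint8, blue, green, red), "fx", "fy", "cx", "cy" (pixels), "extrinsics" (4x4, takes a point from camera to world coordinates). Camera axes: x right, y down, z forward; pixel columns grow to the right and rows downward; lengths in m; the calibration is good to about 2 mm. A picture is of the moment at which its call begins. There is no depth.
- close_job(): hands the job in, once; it reports no verdict.
Trained networks look in the newest picture that a camera, given by its name, has taken for a name from the list of things; names that differ only in an ending like _2 or _b are one class to them, and where a whole thing is asked for, a point or a joint stands for the part that bears it (a point fixed in the world has none). Each returns a list of dicts, best first, with "conf" (0 to 1); they miss things now and then, are a little off and sometimes report something else, mostly with a low value. They report only what shows in the picture. A call takes as long as a camera call. They do not tell look-alikes from the thing itself.
- search_frame(query, camera): "centre" ([column, row] in pixels, amid what is visible of it).
- silhouettes(query, camera): "mask" (420x560 bool, what is visible of it) and "centre" ([column, row] in pixels, amid what is visible of it).
- tip_of(query, camera): "centre" ([column, row] in pixels: a listed point, or the origin of a listed thing).
The state is a dict: "t": time; "joint_pos": joint angles; "qvel": joint speeds; "tau": joint torques, N m; "tcp_pos": TCP position; "eef_rot": TCP orientation; "force": force on the tool from outside, world axes, zero at the start; "moment": the same for the moment, N m; "opening": finger opening in m.
Only numpy, scipy, OpenCV 4.12 (cv2) and the standard library are available. Lean on these libraries where they do the work, as an engineer would, in place of code of your own. Each camera call takes 0.05 s, during which the arm holds its last target. There are 200 camera calls.

## Working session

There is one attempt and no reset: what is moved stays moved. The work goes in short steps, Python scripts to look and compute and a tool call to move; the robot and the scene stay as the last step left them, time stands still between calls to the robot, and variables do not carry over. Pictures are saved under pics/ and viewed, about 8 in all and at most 12, crops included, and the job is handed in when it is done.

Besides the shell and the picture viewer there is one more tool, called after "Request:" as name(argument=value, ...), one argument or row to a line, values as JSON. send_rows: Moves the arm, as the interface text tells. Its arguments: {"type":"object","properties":{"rows":{"type":"string"}},"required":["rows"]}

```bash
mkdir -p pics; cat > h.py <<'E'
from station import *
import numpy as np, cv2
from scipy.spatial.transform import Rotation as R
def snap(n,f=None):
    s=snapshot(n)
    if f: cv2.imwrite('pics/'+f,s['pixels'])
    return s
def ray(s,px):
    d=np.array([(px[0]-s['cx'])/s['fx'],(px[1]-s['cy'])/s['fy'],1.]);E=np.array(s['extrinsics'])
    return E[:3,3],E[:3,:3]@d
def atz(s,px,z):
    o,d=ray(s,px);return o+d*(z-o[2])/d[2]
def proj(s,p):
    E=np.array(s['extrinsics']);c=E[:3,:3].T@(np.asarray(p)-E[:3,3])
    return np.array([s['fx']*c[0]/c[2]+s['cx'],s['fy']*c[1]/c[2]+s['cy']])
def pose():
    o=get_obs();return np.array(o['tcp_pos']),R.from_rotvec(o['eef_rot'])
E
python3 - <<'E'
from h import *
np.set_printoptions(precision=4,suppress=True)
a=snap('top','t0.png');b=snap('side','s0.png')
cv2.imwrite('pics/x.png',cv2.resize(np.hstack([a['pixels'],b['pixels']]),(800,300)))
o=get_obs();print(o);print(R.from_rotvec(o['eef_rot']).as_matrix())
Z=dict(inlet=0,wing=.068,gate_pull=.066,cassette_grip=.101,cassette=.044,bowl_blank=0,oil_bottle=0,faceplate=0)
for n in Z:
  for c,s in (('top',a),('side',b)):
    print(n,c,[(np.round(r['centre']),round(r['conf'],2),atz(s,r['centre'],Z[n])[:2]) for r in tip_of(n,c)])
for s in (a,b): print(s['extrinsics'],s['fx'])
E
```

```text
{'t': 0.1, 'joint_pos': array([-1.3201,  0.4777,  0.0224,  1.5563, -0.0115,  1.1093, -0.0831]), 'qvel': array([-0.0001, -0.0022,  0.0008, -0.0028, -0.0002, -0.0003, -0.0012]), 'tau': array([  0.0043, -58.4087,   1.5398, -27.331 ,  -0.0542,   0.0131,
         0.0001]), 'tcp_pos': array([0.2369, 0.6316, 0.2438]), 'eef_rot': array([-0.5605, -3.091 ,  0.0024]), 'force': array([ 0.2443,  0.2769, -0.2351]), 'moment': array([ 0.0271, -0.0191,  0.0465]), 'opening': 0.0876002693559352}
[[-0.9363  0.3511 -0.0004]
 [ 0.3511  0.9363 -0.0015]
 [-0.0001 -0.0016 -1.    ]]
inlet top [(array([246., 221.]), 0.63, array([0.5488, 0.1006]))]
inlet side [(array([271., 227.]), 0.71, array([0.5438, 0.0964]))]
wing top [(array([281., 211.]), 0.51, array([ 0.5727, -0.0013])), (array([282., 146.]), 0.18, array([ 0.7542, -0.0057]))]
wing side [(array([292., 226.]), 0.66, array([ 0.5752, -0.0135]))]
gate_pull top [(array([326., 198.]), 0.67, array([ 0.609 , -0.1257])), (array([405., 287.]), 0.4, array([ 0.3627, -0.3396]))]
gate_pull side [(array([312., 245.]), 0.83, array([ 0.5951, -0.1256])), (array([271., 221.
[... 750 characters left out ...]
., 229.]), 0.78, array([0.7633, 0.0051]))]
oil_bottle top [(array([125., 243.]), 0.66, array([0.4854, 0.4495]))]
oil_bottle side [(array([227., 184.]), 0.63, array([0.4827, 0.4245])), (array([358., 334.]), 0.62, array([ 0.5903, -0.4313]))]
faceplate top [(array([405., 290.]), 0.92, array([ 0.3486, -0.3586]))]
faceplate side [(array([259., 334.]), 0.83, array([ 0.3562, -0.3455]))]
[[-0.0018 -0.9957  0.0931  0.46  ]
 [-1.      0.0016 -0.0017  0.0138]
 [ 0.0016 -0.0931 -0.9957  1.2728]
 [ 0.      0.      0.      1.    ]] 437.3752780684464
[[ 0.934  -0.1822  0.3074  0.0957]
 [-0.3569 -0.5181  0.7773 -1.1584]
 [ 0.0176 -0.8357 -0.5489  0.9181]
 [ 0.      0.      0.      1.    ]] 481.1575736376886
```

View pics/t0.png

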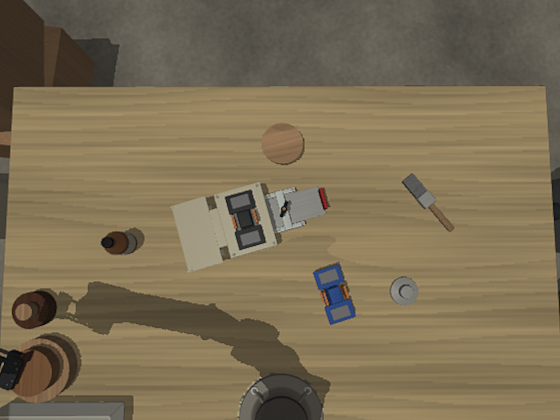

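View pics/s0.png

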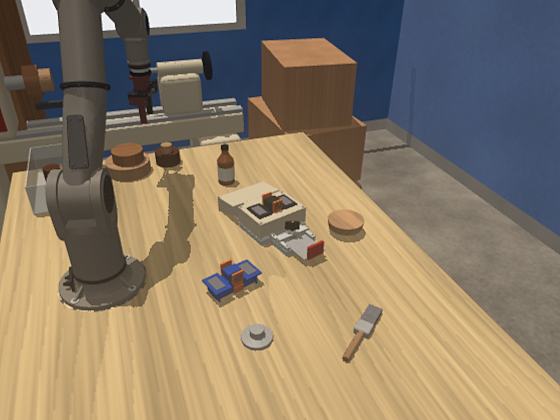

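The top view shows the real cassette with orange catches in the cream box at (245,220), the wing at (285,208) and the red pull at (325,198). The possible mix-ups are the blue cassette at (333,297), the faceplate at (405,290) and the bowl at (281,146). I choose the cassette in the cream box. Next I'll fit the inlet pose and check it in one crop.

```bash
cat > fit.py <<'E'
from h import *
from scipy.optimize import least_squares
np.set_printoptions(precision=4,suppress=True)
a=snap('top');b=snap('side')
P={'wing':(0,-.11,.068),'gate_pull':(0,-.225,.066),'cassette_grip':(0,0,.101),'inlet':(0,0,0)}
def W(p,v): 
    c,s=np.cos(v[2]),np.sin(v[2]);return np.array([v[0]+c*p[0]-s*p[1],v[1]+s*p[0]+c*p[1],p[2]])
obs=[]
v=np.array([.548,.095,.27])
for n,p in P.items():
  for c,s in (('top',a),('side',b)):
    rs=[r['centre'] for r in tip_of(n,c) if np.linalg.norm(proj(s,W(p,v))-r['centre'])<15]
    if rs: obs.append((s,p,np.array(rs[0]),n,c))
f=lambda v:np.concatenate([proj(s,W(p,v))-m for s,p,m,_,_ in obs])
q=least_squares(f,v,loss='soft_l1');v=q.x;print(v)
for s,p,m,n,c in obs: print(n,c,proj(s,W(p,v))-m)
np.save('v.npy',v)
def draw(s,c,sz):
  im=s['pixels'];k=5;x0,y0=c[0]-sz//2,c[1]-sz*3//8
  im=cv2.resize(im[y0:y0+sz*3//4,x0:x0+sz],None,fx=k,fy=k,interpolation=cv2.INTER_CUBIC)
  def ln(ps,col): cv2.polylines(im,[np.int32([(proj(s,W(p,v))-[x0,y0]+.5)*k for p in ps])],True,col,1)
  ln([(x,y,.08) for x,y in((-.09,-.065),(.09,-.065),(.09,.065),(-.09,.065))],(0,255,0))
  for y in (-.032,.032): ln([(-.018,y,.118),(.018,y,.118)],(255,0,255))
  ln([(-.03,-.23,.066),(.03,-.23,.066),(.03,-.22,.066),(-.03,-.22,.066)],(255,255,0))
  ln([(-.023,-.115,.082),(.023,-.115,.082),(.023,-.105,.082),(-.023,-.105,.082)],(255,0,0))
  return im
A=draw(a,(265,215),150);B=draw(b,(275,225),120)
B=cv2.resize(B,(A.shape[1],A.shape[0]))
cv2.imwrite('pics/c1.png',cv2.resize(np.vstack([A,B]),(600*750//750,900*600//900)) if 0 else cv2.resize(np.hstack([A,B]),(800,300)))
cv2.imwrite('pics/cA.png',A);cv2.imwrite('pics/cB.png',B)
E
python3 fit.py
```

```text
[0.5484 0.0974 0.2656]
wing top [1.6865 0.7448]
wing side [-0.452   0.7616]
gate_pull top [0.565  0.1398]
gate_pull side [ 1.6238 -1.6547]
cassette_grip top [-1.9672 -0.5836]
inlet top [-0.8099 -0.1806]
inlet side [-0.4136  0.6786]
```

View pics/cA.png

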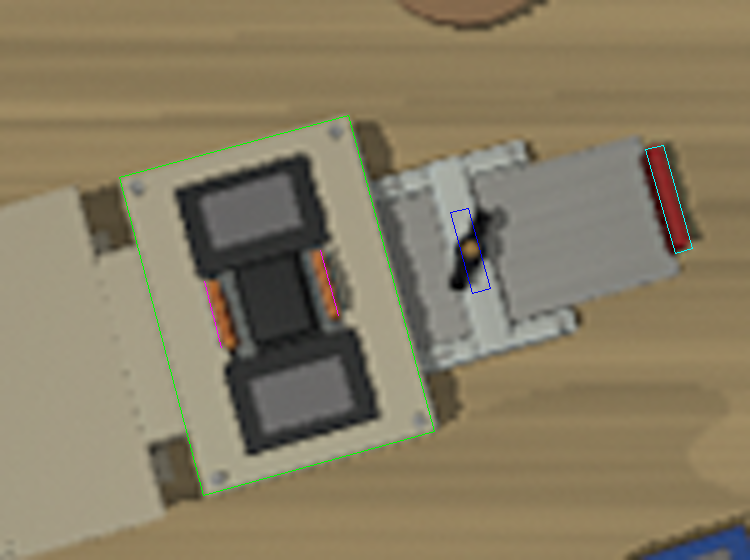

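View pics/cB.png

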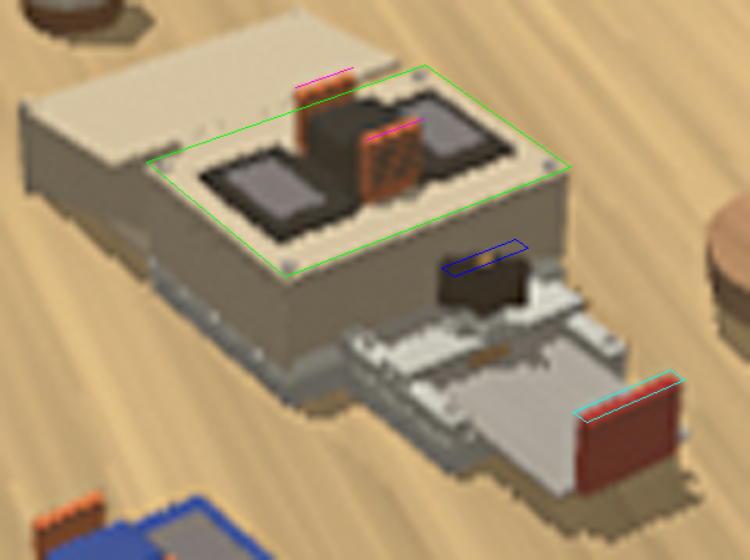

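The green and magenta overlay fits the box and catches within about 2 mm. The blue look-alike sits apart at the lower right. The wing around crop pixel (470,250) is turned clockwise from my overlay, so I'll measure its yaw.

```bash
python3 - <<'E'
from h import *
v=np.load('v.npy')
for c in('top','side'):
  s=snap(c)
  for r in silhouettes('wing',c)[:2]:
    m=r['mask'];ys,xs=np.nonzero(m);print(c,r['conf'],m.sum(),r['centre'])
    if m.sum()>2000: continue
    g=s['pixels'].max(2)
    yy,xx=np.nonzero(m&(g<60))
    W=np.array([atz(s,(x,y),.07 if c=='side' else .082)[:2] for x,y in zip(xx,yy)])
    if len(W)<5: continue
    w,V=np.linalg.eigh(np.cov((W-W.mean(0)).T));d=V[:,1]*np.sign(V[0,1]);print(len(W),W.mean(0),np.sqrt(w)*3.46,np.degrees(np.arctan2(d[1],d[0])))
c,s_=np.cos(v[2]),np.sin(v[2])
for n,y in(('wing',-.11),('pull',-.225),('cas',0)): print(n,v[0]-s_*y,v[1]+c*y)
# side silhouette test of angles
s=snap('side')
ctr=np.array([v[0]+s_*.11,v[1]-c*.11])
im=s['pixels'].copy();t=snap('top');it=t['pixels'].copy()
k=10
def crop(s,im):
  p=proj(s,[*ctr,.068]).astype(int);x0,y0=p-20
  I=cv2.resize(im[y0:y0+40,x0:x0+40],None,fx=k,fy=k,interpolation=cv2.INTER_NEAREST)
  for a,col in((-23,(0,255,0)),(15,(255,0,255))):
    a=np.radians(a);d=np.array([np.cos(a),np.sin(a)])*.023
    pts=[proj(s,[*(ctr+g*d),z]) for g,z in((-1,.054),(1,.054),(1,.082),(-1,.082))]
    cv2.polylines(I,[np.int32([(q-[x0,y0]+.5)*k for q in pts])],True,col,1)
  return I
cv2.imwrite('pics/w.png',np.hstack([crop(t,it),crop(s,im)]))
E
```

```text
top 0.51 59 [281.6, 205.4]
42 [ 0.57935232 -0.010698  ] [0.01110996 0.04149103] -20.02537710153653
side 0.54 651 [254.7, 336.5]
wing 0.577300083419088 -0.008758809304866111
pull 0.6074843551609098 -0.11972686659801629
cas 0.548428171318215 0.09738454984510361
```

View pics/w.png

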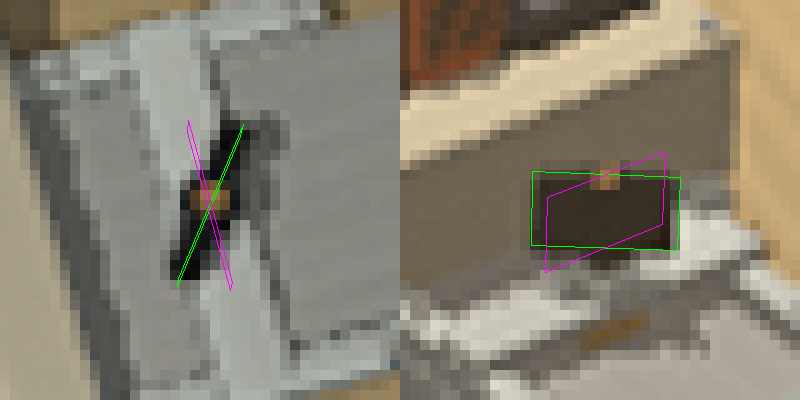

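The wing's yaw is about -21° in the world (green matches in both views), so the tool's jaw axis is already perpendicular to it. I'm moving there now.

Request:
send_rows(
  rows="-0.905 -0.8 0 0 0.5;-0.905 -0.8 0 0 0.5;-0.905 -0.8 0 0 0.5;-0.905 -0.8 0 0 0.5;-0.905 -0.8 0 0 0.5",
)

```text
t: 2.2
tcp_pos: [0.3257, 0.4673, 0.2451]
eef_rot: [0.572, 3.087, -0.002]
force: [-0.1, 1.1, 0.5]
opening: 0.0514
```

Request:
send_rows(
  rows="-0.905 -0.8 0 0 0.5;-0.905 -0.8 0 0 0.5;-0.905 -0.8 0 0 0.5;-0.905 -0.8 0 0 0.5;-0.905 -0.8 0 0 0.5",
)

```text
t: 2.7
tcp_pos: [0.4093, 0.3082, 0.245]
eef_rot: [0.571, 3.088, -0.001]
force: [0.7, 0.2, 0.2]
opening: 0.0437
```

Request:
send_rows(
  rows="-0.905 -0.8 0 0 0.5;-0.905 -0.8 0 0 0.5;-0.905 -0.8 0 0 0.5;-0.905 -0.8 0 0 0.5;-0.905 -0.8 0 0 0.5",
)

```text
t: 3.2
tcp_pos: [0.4939, 0.149, 0.245]
eef_rot: [0.569, 3.088, -0.001]
force: [-1.1, 0.5, 0.0]
opening: 0.0441
```

Request:
send_rows(
  rows="-0.905 -0.8 0 0 0.5;-0.905 -0.8 0 0 0.5;-0.905 -0.8 0 0 0.5;-0.905 -0.8 0 0 0.5;-0.905 -0.8 0.5 0 0.5;-0.905 -0.8 0.5 0 0.5;-0.905 -0.8 0.5 0 0.5",
)

```text
t: 3.9
tcp_pos: [0.5747, -0.0053, 0.166]
eef_rot: [-0.555, -3.085, 0.002]
force: [-0.2, 0.8, -0.4]
opening: 0.0437
```

```bash
cat > st.py <<'E'
from h import *
import sys
np.set_printoptions(precision=4,suppress=True)
o=get_obs();p,r=pose();M=r.as_matrix();v=np.load('v.npy')
print('t',o['t'],p,'yaw y',np.degrees(np.arctan2(M[1,1],M[0,1])),'tilt',np.degrees(np.arccos(-M[2,2])),'open',o['opening'],'F',o['force'],'M',o['moment'])
s,c=np.sin(v[2]),np.cos(v[2])
for n,y in(('wing',-.11),('pull',-.225),('pullshut',-.165),('cas',0)):
    T=np.array([v[0]-s*y,v[1]+c*y,p[2]]);print(n,T[:2],'share',M.T@(T-p)/.15)
E
python3 st.py
```

```text
t 3.9 [ 0.5747 -0.0053  0.166 ] yaw y 69.61015247196931 tilt 0.40696639697682113 open 0.043666135601309636 F [-0.2246  0.7544 -0.3689] M [0.0213 0.0344 0.0172]
wing [ 0.5773 -0.0088] share [-0.0241 -0.0158 -0.0001]
pull [ 0.6075 -0.1197] share [-0.4704 -0.6392 -0.0017]
pullshut [ 0.5917 -0.0618] share [-0.2375 -0.314  -0.0009]
cas [0.5484 0.0974] share [0.4029 0.5804 0.0014]
```

Request:
send_rows(
  rows="-0.01 -0.01 0.2 0 0.5;-0.01 -0.01 0.4 0 0.5;-0.01 -0.01 0.57 0 0.5;-0.01 -0.01 0.57 0 0.5;-0.01 -0.01 0.57 0 0;-0.01 -0.01 0.57 0 0;-0.01 -0.01 0.57 0 0;-0.01 -0.01 0.57 0 0;-0.01 -0.01 0.57 0 0",
)

```text
t: 4.8
tcp_pos: [0.5786, -0.0101, 0.0855]
eef_rot: [0.561, 3.089, 0.001]
force: [-1.5, -1.3, 7.4]
opening: 0.0169
```

```bash
python3 st.py
```

```text
t 4.8 [ 0.5786 -0.0101  0.0855] yaw y 69.42763676122324 tilt 0.11687614390179377 open 0.016851621121621807 F [-1.5027 -1.3257  7.4003] M [-0.0659  0.3398  0.0662]
wing [ 0.5773 -0.0088] share [ 0.0113  0.0055 -0.    ]
pull [ 0.6075 -0.1197] share [-0.437  -0.6164  0.0002]
pullshut [ 0.5917 -0.0618] share [-0.2031 -0.2919  0.0001]
cas [0.5484 0.0974] share [ 0.4402  0.6004 -0.0002]
```

Request:
send_rows(
  rows="0 0 0 0 0;0 0 0 0 0;0 0 0 0 0",
)

```text
t: 5.1
tcp_pos: [0.5786, -0.0102, 0.0856]
eef_rot: [0.561, 3.089, 0.001]
force: [-1.4, 0.5, 7.0]
opening: 0.0176
```

```bash
python3 - <<'E'
from h import *
s=snap('side');p=proj(s,[.577,-.009,.08]).astype(int)
I=cv2.resize(s['pixels'][p[1]-50:p[1]+40,p[0]-60:p[0]+60],None,fx=6,fy=6,interpolation=cv2.INTER_CUBIC);cv2.imwrite('pics/g.png',I)
E
python3 st.py
```

```text
t 5.15 [ 0.5786 -0.0101  0.0856] yaw y 69.42445095656268 tilt 0.1175835221338852 open 0.017137422401213874 F [-1.5463 -0.6292  7.0283] M [-0.0211  0.3     0.024 ]
wing [ 0.5773 -0.0088] share [ 0.0114  0.0054 -0.    ]
pull [ 0.6075 -0.1197] share [-0.437  -0.6165  0.0001]
pullshut [ 0.5917 -0.0618] share [-0.203 -0.292  0.   ]
cas [0.5484 0.0974] share [ 0.4403  0.6002 -0.0001]
```

View pics/g.png

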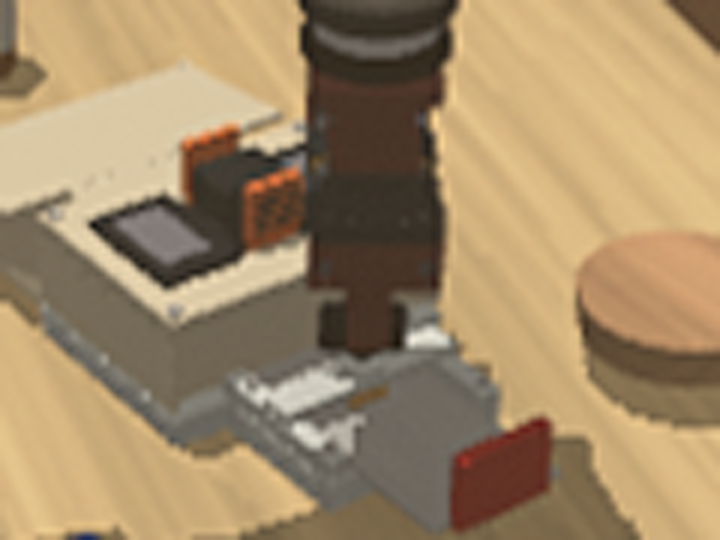

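The gripper is seated on the wing and holds at 17 mm, which is the wing's hub. The side view at (360,330) shows it centred. I'm turning counter-clockwise from above, which is negative about tool z.

Request:
send_rows(
  rows="0 0 -0.01 -0.04 0;0 0 -0.01 -0.08 0;0 0 -0.01 -0.12 0;0 0 -0.01 -0.16 0;0 0 -0.01 -0.2 0;0 0 -0.01 -0.24 0;0 0 -0.01 -0.28 0;0 0 -0.01 -0.32 0;0 0 -0.01 -0.36 0;0 0 -0.01 -0.4 0;0 0 -0.01 -0.43 0;0 0 -0.01 -0.43 0;0 0 -0.01 -0.43 0",
)

```text
t: 6.45
tcp_pos: [0.5777, -0.0076, 0.0857]
eef_rot: [-1.496, 2.761, 0.004]
force: [0.6, 4.8, -3.8]
opening: 0.0174
```

```bash
python3 st.py
```

```text
t 6.45 [ 0.5777 -0.0076  0.0857] yaw y 146.89966273210493 tilt 0.15958103096322795 open 0.017388056650997505 F [ 0.5583  4.8098 -3.8372] M [ 1.3249 -0.0236 -0.0964]
wing [ 0.5773 -0.0088] share [ 0.0078 -0.0018 -0.    ]
pull [ 0.6075 -0.1197] share [ 0.5176 -0.5744 -0.0021]
pullshut [ 0.5917 -0.0618] share [ 0.2516 -0.2756 -0.001 ]
cas [0.5484 0.0974] share [-0.4799  0.5459  0.0019]
```

Request:
send_rows(
  rows="0 0 0 0 0.5;0 0 0 0 0.5;0 0 0 0 0.5;0 0 -0.3 0 0.5;0 0 -0.6 0 0.5;0 0 -0.6 0 0.5;0.25 -0.3 -0.6 0.05 0.6;0.51 -0.58 -0.6 0.1 0.6;0.51 -0.58 -0.6 0.15 0.6;0.51 -0.58 -0.6 0.2 0.6;0.51 -0.58 -0.6 0.23 0.6;0.51 -0.58 -0.6 0.23 0.6",
)

```text
t: 7.65
tcp_pos: [0.6085, -0.1221, 0.1751]
eef_rot: [0.419, -3.113, 0.001]
force: [0.5, 0.7, -0.5]
opening: 0.0526
```

```bash
python3 st.py; python3 - <<'E'
from h import *
np.set_printoptions(precision=4,suppress=True)
L=[]
for c in('top','side'):
  s=snap(c);p=proj(s,[.585,-.04,.068]).astype(int)
  L.append(cv2.resize(s['pixels'][p[1]-35:p[1]+35,p[0]-28:p[0]+28],(400,500),interpolation=cv2.INTER_CUBIC))
  print([(r['centre'],r['conf'],atz(s,r['centre'],.066)) for r in tip_of('gate_pull',c)])
cv2.imwrite('pics/g2.png',np.hstack(L))
E
```

```text
t 7.65 [ 0.6085 -0.1221  0.1751] yaw y 105.34973636206048 tilt 0.05094894429050506 open 0.052587621156104 F [ 0.528   0.7164 -0.5339] M [0.0358 0.0415 0.0116]
wing [ 0.5773 -0.0088] share [ 0.0005  0.7834 -0.0003]
pull [ 0.6075 -0.1197] share [ 0.0023  0.0167 -0.    ]
pullshut [ 0.5917 -0.0618] share [ 0.0013  0.4167 -0.0002]
cas [0.5484 0.0974] share [-0.0012  1.5167 -0.0006]
[([323.2, 200.2], 0.72, array([ 0.6023, -0.1192,  0.066 ])), ([425.9, 206.8], 0.2, array([ 0.5834, -0.404 ,  0.066 ]))]
[([313.4, 245.3], 0.63, array([ 0.598 , -0.1277,  0.066 ]))]
```

View pics/g2.png

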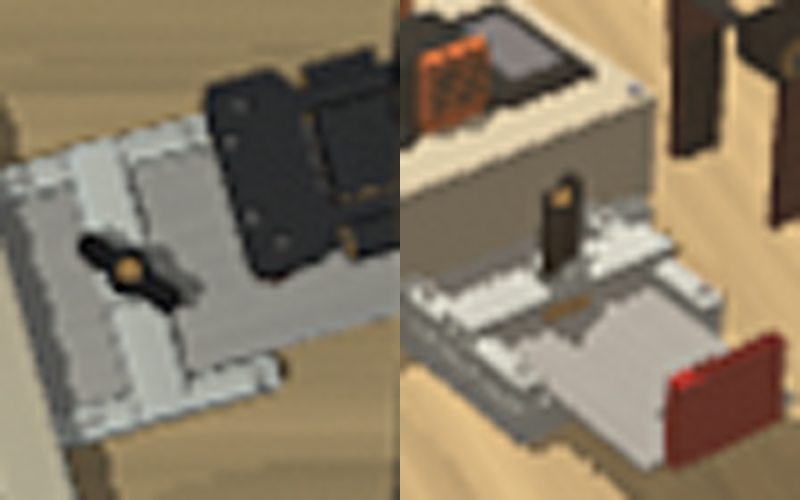

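The wing is now at about 57°, so it turned about 78° and the gate is unlocked. I'm descending on the red pull, gripping it and sliding the gate shut.

Request:
send_rows(
  rows="0 0.015 0.3 0 0.6;0 0.015 0.6 0 0.6;0 0.015 0.78 0 0.6;0 0.015 0.78 0 0.6;0 0.015 0.78 0 0;0 0.015 0.78 0 0;0 0.015 0.78 0 0;0 0.015 0.78 0 0;0 0.015 0.78 0 0;0 0.015 0.78 0 0",
)

```text
t: 8.85
tcp_pos: [0.6084, -0.1195, 0.0592]
eef_rot: [-0.422, 3.112, -0.0]
force: [-1.0, 0.3, 3.5]
opening: 0.0097
```

```bash
python3 st.py
```

```text
t 8.85 [ 0.6084 -0.1195  0.0592] yaw y 105.45811076465162 tilt 0.04858228490598143 open 0.00972295705671898 F [-0.9788  0.26    3.453 ] M [0.1354 0.104  0.2467]
wing [ 0.5773 -0.0088] share [ 0.0034  0.7668 -0.0003]
pull [ 0.6075 -0.1197] share [ 0.0066  0.0002 -0.    ]
pullshut [ 0.5917 -0.0618] share [ 0.0049  0.4002 -0.0001]
cas [0.5484 0.0974] share [ 0.0003  1.5002 -0.0005]
```

The grip on the 10 mm pull is exactly where the fit put it. I'm sliding it 60 mm plus a little.

Request:
send_rows(
  rows="0.001 0.08 0 0 0;0.002 0.16 0 0 0;0.003 0.24 0 0 0;0.004 0.32 0 0 0;0.005 0.38 0 0 0;0.005 0.41 0 0 0;0.005 0.42 0 0 0;0.005 0.42 0 0 0;0.005 0.42 0 0 0",
)

```text
t: 9.75
tcp_pos: [0.5921, -0.0619, 0.0592]
eef_rot: [-0.419, 3.11, -0.007]
force: [5.9, -10.5, 1.1]
opening: 0.01
```

```bash
python3 st.py
```

```text
t 9.75 [ 0.5921 -0.0619  0.0592] yaw y 105.32894347525621 tilt 0.31570607893349384 open 0.009981406428524988 F [  5.9108 -10.52     1.1447] M [-1.8643 -0.9218  0.2439]
wing [ 0.5773 -0.0088] share [ 0.0016  0.3677 -0.0018]
pull [ 0.6075 -0.1197] share [ 0.0031 -0.399   0.0019]
pullshut [ 0.5917 -0.0618] share [ 0.0023  0.001  -0.    ]
cas [0.5484 0.0974] share [ 0.0001  1.101  -0.0053]
```

Request:
send_rows(
  rows="0 -0.012 0 0 0.25;0 -0.012 0 0 0.25;0 -0.012 0 0 0.25;0 -0.012 -0.3 0 0.25;0 -0.012 -0.6 0 0.25;0 -0.012 -0.9 0 0.6;0 0.3 -0.9 0 1;0 0.6 -0.9 0 1;0 0.9 -0.9 0 1;0 0.99 -0.9 0 1;0 0.99 -0.9 0 1;0 0.99 -0.9 0 1;0 0.99 -0.9 0 1",
)

```text
t: 11.05
tcp_pos: [0.5514, 0.082, 0.1935]
eef_rot: [0.417, -3.113, 0.001]
force: [0.2, 0.4, 0.4]
opening: 0.0829
```

```bash
python3 st.py; python3 - <<'E'
from h import *
np.set_printoptions(precision=4,suppress=True)
v=np.load('v.npy');s_,c_=np.sin(v[2]),np.cos(v[2])
L=[]
for c in('top','side'):
  s=snap(c);p=proj(s,[.57,0.01,.068]).astype(int)
  L.append(cv2.resize(s['pixels'][p[1]-50:p[1]+50,p[0]-40:p[0]+40],(400,500),interpolation=cv2.INTER_CUBIC))
  for r in tip_of('gate_pull',c):
    w=atz(s,r['centre'],.066);d=w[:2]-v[:2];print(c,r['conf'],'inlet xy',c_*d[0]+s_*d[1],-s_*d[0]+c_*d[1])
cv2.imwrite('pics/g3.png',np.hstack(L))
E
```

```text
t 11.05 [0.5514 0.082  0.1935] yaw y 105.27426217436376 tilt 0.05621995184403605 open 0.0828676474446063 F [0.1686 0.4363 0.3847] M [ 0.0844 -0.0088  0.0234]
wing [ 0.5773 -0.0088] share [-0.007  -0.6293  0.0005]
pull [ 0.6075 -0.1197] share [-0.0063 -1.396   0.0012]
pullshut [ 0.5917 -0.0618] share [-0.0067 -0.996   0.0008]
cas [0.5484 0.0974] share [-0.0078  0.104  -0.0001]
top 0.72 inlet xy -0.003540951127440184 -0.17272295018103828
side 0.9 inlet xy -0.013667249627354727 -0.16358106462562017
```

View pics/g3.png

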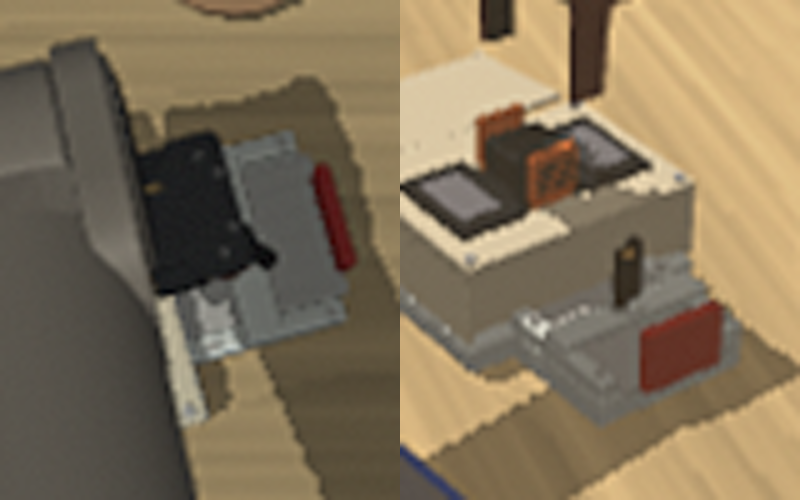

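The red pull at about (680,345) in the side panel stands against the frame end, and the stop pushed back with about 12 N after 60 mm. The gate is shut, so next is the cassette.

Request:
send_rows(
  rows="-0.008 0.104 0 0 1;-0.008 0.104 0.2 0 1;-0.008 0.104 0.4 0 1;-0.008 0.104 0.57 0 1;-0.008 0.104 0.57 0 1;-0.008 0.104 0.57 0 1",
)

```text
t: 11.85
tcp_pos: [0.5483, 0.0991, 0.1084]
eef_rot: [0.421, -3.113, 0.0]
force: [1.1, 0.1, -0.1]
opening: 0.0878
```

```bash
python3 st.py
```

```text
t 11.85 [0.5483 0.0991 0.1084] yaw y 105.40187128433773 tilt 0.034908778348864904 open 0.08775191026661419 F [ 1.1253  0.1139 -0.0921] M [0.0644 0.0244 0.0228]
wing [ 0.5773 -0.0088] share [ 0.0046 -0.7446  0.0001]
pull [ 0.6075 -0.1197] share [ 0.0071 -1.5113  0.0002]
pullshut [ 0.5917 -0.0618] share [ 0.0058 -1.1113  0.0002]
cas [0.5484 0.0974] share [ 0.0022 -0.0113  0.    ]
```

Request:
send_rows(
  rows="0 -0.01 0 0 0;0 -0.01 0 0 0;0 -0.01 0 0 0;0 -0.01 0 0 0;0 -0.01 0 0 0;0 -0.01 0 0 0;0 -0.01 0 0 0;0 -0.01 0 0 0",
)

```text
t: 12.65
tcp_pos: [0.5494, 0.0978, 0.1094]
eef_rot: [-0.421, 3.111, -0.0]
force: [-1.4, -2.3, 8.9]
opening: 0.0478
```

```bash
python3 st.py
```

```text
t 12.65 [0.5494 0.0978 0.1094] yaw y 105.427352302794 tilt 0.10323400166945458 open 0.04776056644043206 F [-1.3686 -2.3483  8.8883] M [-0.396   0.3531  0.0746]
wing [ 0.5773 -0.0088] share [ 0.0095 -0.7344  0.0003]
pull [ 0.6075 -0.1197] share [ 0.0123 -1.5011  0.0006]
pullshut [ 0.5917 -0.0618] share [ 0.0109 -1.1011  0.0005]
cas [0.5484 0.0974] share [ 0.0068 -0.0011 -0.    ]
```

Both catches are fully pinched (opening 48 mm). I'm lifting gently first.

Request:
send_rows(
  rows="0 0 -0.03 0 0;0 0 -0.06 0 0;0 0 -0.1 0 0;0 0 -0.15 0 0;0 0 -0.2 0 0;0 0 -0.2 0 0;0 0 -0.2 0 0",
)

```text
t: 13.35
tcp_pos: [0.5486, 0.0982, 0.1384]
eef_rot: [-0.422, 3.113, 0.0]
force: [0.8, -0.6, -4.1]
opening: 0.0478
```

```bash
python3 st.py
```

```text
t 13.35 [0.5486 0.0982 0.1384] yaw y 105.44354095713777 tilt 0.03059162994469716 open 0.04776998790478056 F [ 0.7675 -0.5529 -4.1291] M [ 0.0565 -0.0143 -0.0365]
wing [ 0.5773 -0.0088] share [ 0.0055 -0.7379 -0.    ]
pull [ 0.6075 -0.1197] share [ 0.0085 -1.5046 -0.0001]
pullshut [ 0.5917 -0.0618] share [ 0.0069 -1.1046 -0.0001]
cas [0.5484 0.0974] share [ 0.0026 -0.0046 -0.    ]
```

Request:
send_rows(
  rows="0 0 -0.1 0 0;0 0 -0.2 0 0;0 0 -0.3 0 0;0 0 -0.4 0 0;0 0 -0.5 0 0;0 0 -0.6 0 0;0 0 -0.66 0 0;0 0 -0.69 0 0;0 0 -0.69 0 0;0 0 -0.69 0 0;0 0 -0.69 0 0;0 0 -0.69 0 0",
)

```text
t: 14.55
tcp_pos: [0.5482, 0.098, 0.241]
eef_rot: [0.422, -3.112, 0.0]
force: [0.7, 0.3, -3.9]
opening: 0.0482
```

```bash
python3 st.py; python3 - <<'E'
from h import *
np.set_printoptions(precision=4,suppress=True)
s=snap('side');snap('top')
v=np.load('v.npy')
print('cas origin expected',proj(s,[v[0],v[1],.176]),[(r['centre'],r['conf']) for r in tip_of('cassette','side')])
for n in('bowl_blank','faceplate','oil_bottle'): print(n,[(np.array(r['centre']),atz(s,r['centre'],0)[:2]) for r in tip_of(n,'side')[:1]])
cv2.imwrite('pics/e.png',cv2.resize(s['pixels'][110:350,180:440],None,fx=2.4,fy=2.4,interpolation=cv2.INTER_CUBIC))
E
```

```text
t 14.55 [0.5482 0.098  0.241 ] yaw y 105.4389848105514 tilt 0.064089103306502 open 0.04818476992232277 F [ 0.6972  0.3088 -3.8903] M [ 0.0716 -0.0264  0.0294]
wing [ 0.5773 -0.0088] share [ 0.0025 -0.7378  0.    ]
pull [ 0.6075 -0.1197] share [ 0.0055 -1.5044  0.    ]
pullshut [ 0.5917 -0.0618] share [ 0.0039 -1.1044  0.    ]
cas [0.5484 0.0974] share [-0.0003 -0.0044 -0.    ]
cas origin expected [272.0836 180.3432] [([231.4, 287.6], 0.93), ([227.6, 186.3], 0.65), ([270.0, 182.3], 0.6)]
bowl_blank [(array([343.8, 229.2]), array([0.7695, 0.0004]))]
faceplate [(array([252.2, 334.4]), array([ 0.3392, -0.34  ]))]
oil_bottle [(array([229.5, 185.1]), array([0.4888, 0.4134]))]
```

View pics/e.png

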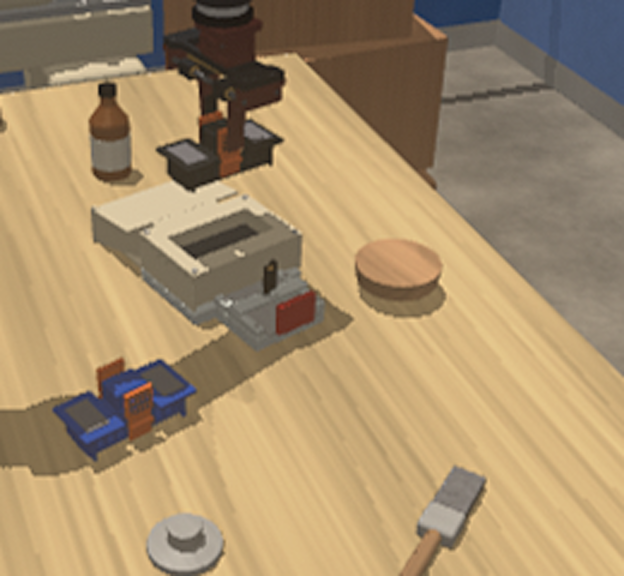

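The cassette hangs level in the gripper at (220,150), about 9.5 cm above the empty box opening. The gate is shut, and the blue look-alike and the bystanders have not moved. I'm handing in.

```bash
python3 -c "
from station import *
print(close_job())"
```

```text
the job is handed in; nothing more can be done
None
```

The job is done and handed in at about 14.7 s of the allowed 53 s.

- **Knob:** I turned the wing knob about 78° counter-clockwise, confirmed in the pictures.
- **Gate:** I slid the gate 60 mm shut by its red pull, until it met a firm stop at about 12 N.
- **Cassette:** I pinched both orange catches (the fingers read 48 mm) and lifted the cassette. It is held level by the catches with its underside about 95 mm above the box top. The force reading is a steady 3.9 N.

**Last checks:**
- The last picture shows the gate still shut, the box empty and the blue look-alike and other things in place.
- **Knob start angle:** The wing started at about -36° to the box's x axis, not near 0° as the description might suggest. I used the measured angle.
- **Gate position:** The vision networks were up to about 8 mm off on the pull, so I judged the gate shut from the gripper position and the stop force.
- **Faceplate:** The side camera's last estimate was about 2 cm off its first one. The arm never went near it and the picture shows it undisturbed, so I take this as detection noise.

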